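# Pin the mirror arm through both eyes and hold the pin

## Task

Swing the magnifying mirror's arm, the one with the knob, round to its stop, so that the eye in the arm stands over the eye in the stand; then take the chrome pin out of the beige jar and thread it down through the arm's eye and on through the stand's eye, until its tip sticks out below. Finish still holding the pin upright in your grip, with its thick handle about 8 mm clear of the arm so that I can slip a washer under it: do not let go and do not rest it on the arm. Leave the comb, the cuticle pusher and the organiser where they are.

Things in the scene. Friction and masses are not known exactly. Their poses are not given: they have to be found in the camera images.
- mirror_stand: Fixed chrome stand of the magnifying mirror: a round foot 124 mm across and 14 mm high with an upright post 18 mm thick. Origin on the table under the post's axis (the axis the arm swings about). Its x axis points from the stand's eye to the post, z up; a 12 mm wide bar carries the stand's eye 60 mm from the post axis on the -x side.
- lower_eye (a point): Centre of the top rim of the stand's eye, 64 mm above the table: a fixed upright bushing 16 mm tall (64 down to 48 mm), 26 mm outside diameter (32 mm at its flared rim), bore 14 mm, the top 6 mm flaring to 20 mm. Open below, with at least 34 mm of free space under it.
- upper_eye (a point): Centre of the top rim of the arm's eye, 120 mm above the table, 60 mm from the post axis: a bushing just like the stand's (16 mm tall, from 120 down to 104 mm, bore 14 mm, top 6 mm flaring to 20 mm). It swings with the arm; with the arm at its stop it stands exactly over the stand's eye, 40 mm free between the two.
- knob_top (a point): Centre of the top of the arm's upright cylindrical chrome knob, 18 mm in diameter, 51 mm tall above the arm bar's top (knob from 114 to 165 mm above the table), 105 mm from the post axis, on the same straight 12 mm wide bar as the arm's eye and 45 mm beyond it. The arm bar is 104 to 114 mm above the table, a hub 28 mm across on the post reaches 124 mm.
- mirror_arm (a joint): Swing of the mirror arm about the upright post axis, rad: 0 = at its stop, eye over eye; at most 1.1. Positive is anticlockwise seen from above, so the arm starts swung out (0.45 to 0.9) and closes clockwise seen from above. It turns stiffly (about 1.2 N at the knob) and stays where it is left.
- mirror_centre (a point): Centre of the round chrome mirror, a disc 136 mm across and 10 mm thick, 180 mm above the table (top at 248 mm), fixed to the swinging arm 145 mm from the post axis; with the arm at its stop it is 65 mm to +x and 130 mm to +y of the post in the stand's axes, its face towards -x.
- jar: Fixed beige ceramic jar, 68 mm across, 70 mm tall, with a flat top 52 mm across and an upright hole 12 mm wide and 60 mm deep in its middle (hole floor 10 mm above the table), in which the pin stands. Origin at the centre of its underside.
- pin: Loose chrome pin, 0.12 kg: a round shaft 10 mm in diameter and 90 mm long with a tapered tip (last 4 mm), and above it a plain round handle 18 mm in diameter and 42 mm tall. Origin at the tip; z axis from the tip to the handle. It stands in the jar, tip 10 mm above the table, handle from 100 to 142 mm above the table.
- pin_shoulder (a point): On the pin's axis at the flat underside of its handle, 90 mm from the tip.
- comb: Bystander: black plastic comb 150 mm long, 31 mm wide, 6 mm thick, lying on the table. Origin under its middle, length along y.
- pusher: Bystander: stainless steel cuticle pusher 135 mm long, up to 10 mm wide, 6 mm thick, lying on the table. Origin under its middle, length along x.
- organiser: Bystander: empty clear acrylic organiser box 100 x 140 mm (x, y), 70 mm tall. Origin under its middle.
There are look-alikes about, which are no part of the job. There is more than one size of the pin; the one meant has the size given above.

How it is judged:
By the outcome, as a careful person would: the job done as asked, in the order asked, and still so for the second after the job is handed in, while the arm keeps its last pose, push and grip.
It also fails if it takes over 54 s, if anything falls off the work surface, if the arm or the gripper's body presses on something with over 40 N, if the wrist force passes 120 N, or if a joint passes its speed limit or range.

## Robot

A 6-joint arm with a two-finger parallel gripper is mounted at the origin on the work surface. World frame = base frame: x ahead of the robot, y to its left, z up, the work surface at z = 0. Lengths are in m, angles in rad, forces in N, time in s.
With the tool pointing down it reaches from about 0.25 to 0.8 m from the base axis. Payload 8.5 kg.
Tool frame: the origin (TCP) lies midway between the tips of the shut fingers; the grasp point (between the pads) lies tcp_to_grasp behind it (tcp_to_grasp is the distance from the TCP to the grasp point, in m); x points along the fingers, z is the direction in which the jaws open and shut, and the axes are right-handed (so a half turn about x gives the same grasp; the last joint's range is limited). The gripper opens to 85 mm and grips with 20 to 120 N. Pads are 22 mm wide; open, the fingers measure 114 mm over their backs; the gripper's body (76 mm by 85 mm) begins 54 mm behind the grasp point. The pads swing forward as they close: fully open they stand 13 mm farther back than shut.
Start: joints at [-1.296, 0.238, -0.013, 1.319, 0, 1.571], TCP at [0.142, -0.505, 0.231] pointing down, gripper open.
Joint ranges: [-2.66, 2.66], [-1.03, 1.9], [-1.14, 1.46], [-1.82, 2.27], [-1.45, 1.34], [-3.14, 3.14]. Speed limits (rad/s): [2.22, 2.22, 2.79, 3.14, 3.14, 3.14].

## Interface

Orientations are given as a rotation vector (axis times angle).
In Python, from plant import * gives the robot as it stands.
- The arm moves only by the tool arm_command, never from a script. Its argument "series" is a list that holds one entry, the list of rows, each a list of 4 numbers: the shift along the tool's x, y, z in cm, then the turn about the tool's x in degrees. A call has 1 to 12 rows; each row shifts and turns the commanded pose from where the row before left it, along the tool's axes as they then stand; what a row does not reach is not made up. A row lasts 1/8 s, in which the tool goes at most 62.5 mm and 10.7 degrees, less where a joint would pass 70% of its speed; a pose out of reach is approached as far as the arm can. A call with a gripper value outside its range is refused whole. "fingers" is the finger opening in cm, from 0 to 8.54, set as the call begins (left out, the last holds). The fingers move at their own pace and stop on an object; the grip force is fixed at half the most. Time passes only in rows, so rows that do not move let the fingers close. It gives the time, the measured TCP pose, the force and the opening at its end, in the units of the state.
- state(): the state, without advancing time (a new reading comes with each control period).
- snapshot(name): name is "scene" or "top" or "wrist"; returns (picture, depth): 400x640x3 uint8, blue, green, red; 400x640 float32, m along the optical axis (not along the pixel's ray), 0 where there is no reading.
- get_calibration(name): a dict with "fx", "fy", "cx", "cy" (pixels), "camera_from_world" (4x4, takes a point from world to camera coordinates). Camera axes: x right, y up, looking along -z (the intrinsics and any distortion apply to the point x, -y, -z); pixel columns grow to the right and rows downward; lengths in m; the calibration is good to about 2 mm. A picture is of the moment at which its call begins: read the wrist's pose just before it. get_calibration takes no time and is no camera call; for the wrist camera it gives the pose at the moment of the call.
- job_done(): hands the job in, once; it reports no verdict.
The state is a dict: "time": time; "joints": joint angles; "dq": joint speeds; "joint_torque": joint torques, N m; "ee_pos": TCP position; "tool_rot": TCP orientation; "contact_force": force on the tool from outside, world axes, zero at the start; "moment": the same for the moment, N m; "width": opening from 0.0 (shut) to 1.0 (fully open).
Only numpy, scipy, OpenCV 4.12 (cv2) and the standard library are available. Lean on these libraries where they do the work, as an engineer would, in place of code of your own. Each camera call takes 0.05 s, during which the arm holds its last target. There are 200 camera calls.

## Working session

There is one attempt and no reset: what is moved stays moved. The work goes in short steps, Python scripts to look and compute and a tool call to move; the robot and the scene stay as the last step left them, time stands still between calls to the robot, and variables do not carry over. Pictures are saved under pics/ and viewed, about 8 in all and at most 12, crops included, and the job is handed in when it is done.

Besides the shell and the picture viewer there is one more tool, called as name(argument=value, ...), one argument or row to a line, values as JSON. arm_command: Moves the arm, as the interface text tells. Its arguments: {"type":"object","properties":{"series":{"type":"array","items":{"type":"array","items":{"type":"array","items":{"type":"number"}}}},"fingers":{"type":"number"}},"required":["series"]}

```bash
ls; mkdir -p pics
cat > h.py <<'E'
from plant import *
import numpy as np, cv2
from scipy.spatial.transform import Rotation as R
def snap(n):
    c=get_calibration(n); p,d=snapshot(n); return p,d,c
def pts(d,c):
    v,u=np.mgrid[:d.shape[0],:d.shape[1]]
    T=np.linalg.inv(c["camera_from_world"])
    P=np.stack([(u-c["cx"])/c["fx"]*d,-(v-c["cy"])/c["fy"]*d,-d],-1)
    return P@T[:3,:3].T+T[:3,3]
def ray(c,u,v,z):
    T=np.linalg.inv(c["camera_from_world"])
    r=T[:3,:3]@np.array([(u-c["cx"])/c["fx"],-(v-c["cy"])/c["fy"],-1]); o=T[:3,3]
    return o+r*(z-o[2])/r[2]
def proj(c,p):
    q=c["camera_from_world"]@np.append(p,1); return c["cx"]+c["fx"]*q[0]/-q[2], c["cy"]-c["fy"]*q[1]/-q[2]
E
python3 - <<'E'
from h import *
s=state(); print(s["ee_pos"],s["tool_rot"],s["width"],s["time"])
try: print(tcp_to_grasp)
except Exception as e: print(e)
print(R.from_rotvec(s["tool_rot"]).as_matrix().round(3))
for n in ("scene","top"):
    p,d,c=snap(n); cv2.imwrite(f"pics/{n}0.png",p); np.savez(f"{n}0.npz",d=d,p=p); print(n,{k:(np.round(v,3) if k!="x" else 0) for k,v in c.items()}, (d>0).mean())
E
```

```text
pics
[ 0.14236096 -0.50490451  0.23067318] [ 1.00530243  1.32793565 -1.00385112] 0.9971631660370815 0.0
0.0187
[[-0.     0.962  0.271]
 [ 0.001  0.271 -0.962]
 [-1.     0.    -0.001]]
scene {'fx': np.float64(469.433), 'fy': np.float64(469.433), 'cx': np.float64(312.227), 'cy': np.float64(203.87), 'camera_from_world': array([[ 0.747,  0.665,  0.02 , -0.414],
       [-0.412,  0.439,  0.798,  0.095],
       [ 0.522, -0.605,  0.602, -1.248],
       [ 0.   ,  0.   ,  0.   ,  1.   ]])} 0.9911171875
top {'fx': np.float64(472.753), 'fy': np.float64(472.753), 'cx': np.float64(322.832), 'cy': np.float64(203.692), 'camera_from_world': array([[-0.014, -0.999,  0.033,  0.027],
       [ 0.999, -0.013,  0.048, -0.528],
       [-0.047,  0.034,  0.998, -1.04 ],
       [ 0.   ,  0.   ,  0.   ,  1.   ]])} 0.99591015625
```

```bash
nproc >/dev/null; ls pics
```

```text
scene0.png
top0.png
```

View pics/scene0.png

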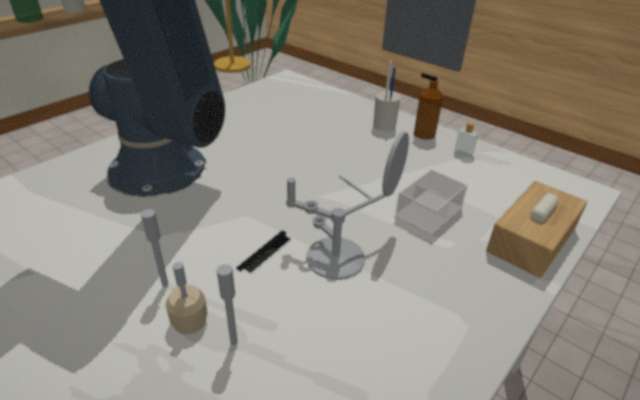

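View pics/top0.png

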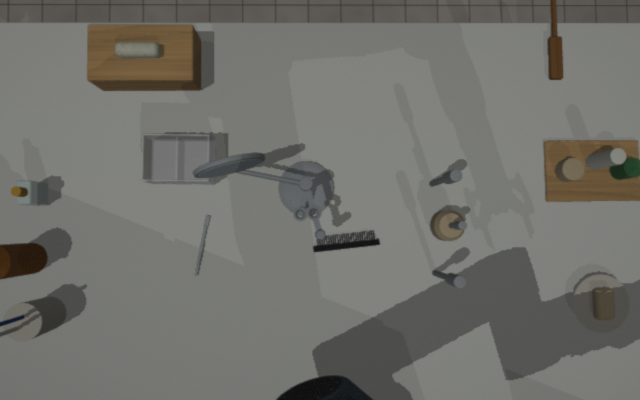

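Scene: the stand is at about (335,255), its knob at (291,190), and the mirror at (397,163). The beige jar with a pin is at (187,305). Two larger look-alike pins are at (155,245) and (230,300). In the top view, the jar pin is at (458,225), the look-alikes at (452,176) and (456,280), and the knob at (320,235).

Run:
```python
from h import *
from scipy import ndimage as ni
for n in ("top","scene"):
    z=np.load(n+"0.npz"); c=get_calibration(n); P=pts(z["d"],c)
    for name,lo,hi,box in [("hi",.128,.175,(.3,.8,-.45,.15)),("pinlvl",.13,.3,(.3,.7,-.45,-.2)),("jar top",.062,.078,(.3,.7,-.45,-.2))]:
        m=(P[...,2]>lo)&(P[...,2]<hi)&(P[...,0]>box[0])&(P[...,0]<box[1])&(P[...,1]>box[2])&(P[...,1]<box[3])
        L,k=ni.label(m)
        for i in range(1,k+1):
            q=P[L==i]
            if len(q)>8:
                v,u=np.where(L==i)
                print(n,name,len(q),"px",u.mean().round(1),v.mean().round(1),"mean",q.mean(0).round(4),"min",q.min(0).round(3),"max",q.max(0).round(3))
p=np.load("top0.npz")["p"]; s=np.load("scene0.npz")["p"]
a=cv2.resize(p[150:260,280:480],None,fx=4,fy=4,interpolation=2)[:, :]
b=cv2.resize(s[190:360,130:350],(800,618),interpolation=2)
cv2.imwrite("pics/crop_top.png",cv2.resize(p[150:300,280:480],(800,600),interpolation=2)); cv2.imwrite("pics/crop_scene.png",cv2.resize(s[165:350,120:367],(800,600),interpolation=2))
```

```text
top hi 13 px 259.8 161.4 mean [0.6038 0.1437 0.1632] min [0.602 0.138 0.153] max [0.606 0.15  0.172]
top hi 91 px 446.5 177.8 mean [ 0.5696 -0.218   0.1517] min [ 0.56  -0.232  0.129] max [ 0.584 -0.214  0.174]
top hi 78 px 461.0 224.8 mean [ 0.4776 -0.2478  0.1402] min [ 0.469 -0.258  0.129] max [ 0.485 -0.24   0.146]
top hi 67 px 319.9 234.1 mean [0.4638 0.031  0.164 ] min [0.456 0.023 0.155] max [0.472 0.038 0.168]
top hi 92 px 449.9 278.1 mean [ 0.3751 -0.2191  0.1527] min [ 0.361 -0.228  0.131] max [ 0.384 -0.215  0.174]
top pinlvl 222 px 451.6 176.0 mean [ 0.5713 -0.2228  0.1688] min [ 0.56  -0.238  0.13 ] max [ 0.584 -0.214  0.183]
top pinlvl 77 px 461.1 224.8 mean [ 0.4776 -0.2479  0.1404] min [ 0.469 -0.258  0.131] max [ 0.485 -0.24   0.146]
top pinlvl 229 px 455.2 280.0 mean [ 0.3733 -0.2242  0.1689] min [ 0.361 -0.24   0.131] max [ 0.384 -0.215  0.184]
top jar top 13 px 437.0 181.0 mean [ 0.5712 -0.222   0.0699] min [ 0.567 -0.226  0.064] max [ 0.578 -0.22   0.077]
top jar top 502 px 448.1 224.8 mean [ 0.4778 -0.2438  0.0682] min [ 0.45  -0.275  0.062] max [ 0.507 -0.218  
[... 670 characters left out ...]
ene pinlvl 432 px 150.4 224.0 mean [ 0.381  -0.2316  0.1614] min [ 0.363 -0.241  0.13 ] max [ 0.388 -0.217  0.185]
scene pinlvl 126 px 178.2 267.6 mean [ 0.4837 -0.2514  0.1397] min [ 0.472 -0.259  0.13 ] max [ 0.491 -0.243  0.145]
scene pinlvl 524 px 225.8 280.5 mean [ 0.581  -0.2309  0.1631] min [ 0.564 -0.24   0.13 ] max [ 0.589 -0.215  0.184]
scene jar top 46 px 159.7 261.5 mean [ 0.3789 -0.2303  0.0698] min [ 0.373 -0.236  0.062] max [ 0.382 -0.223  0.077]
scene jar top 740 px 184.7 298.9 mean [ 0.4872 -0.2533  0.0696] min [ 0.454 -0.281  0.062] max [ 0.512 -0.221  0.077]
scene jar top 54 px 231.0 319.6 mean [ 0.5793 -0.2296  0.0702] min [ 0.572 -0.234  0.062] max [ 0.582 -0.223  0.078]
```

View pics/crop_top.png

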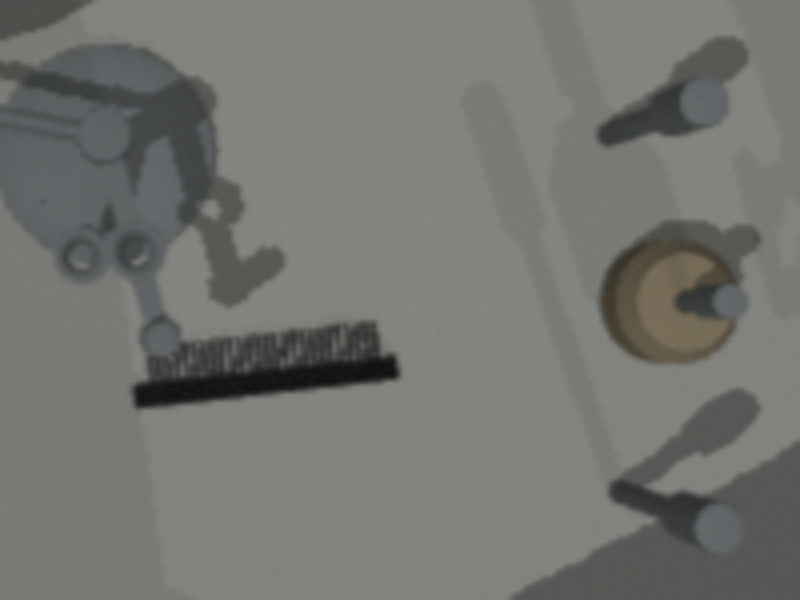

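View pics/crop_scene.png

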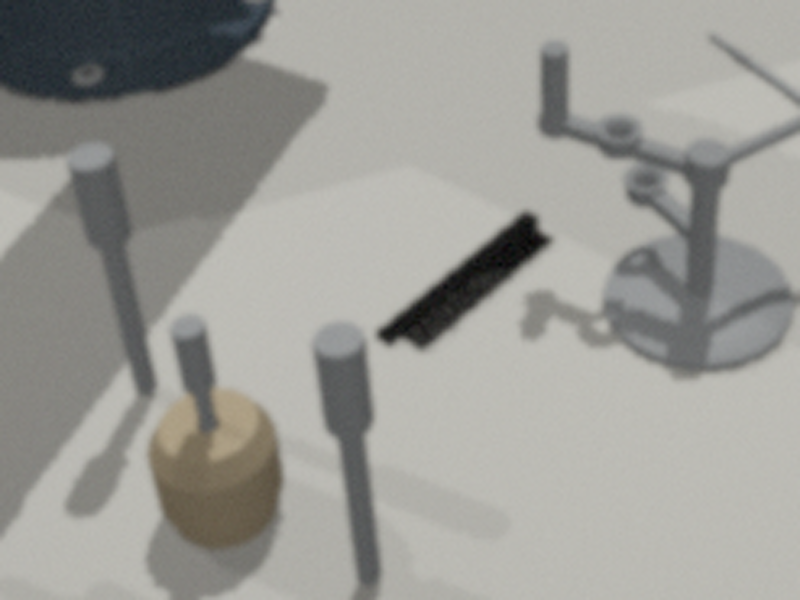

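Three pins fit the description loosely: jar pin top(462,225)/scene(178,266), and look-alikes top(456,176) and top(460,282). The look-alikes are free-standing with tops at z≈0.183, so they are larger. The one meant stands in the beige jar with its top at z≈0.142. The crop confirms this.

Next I cast rays at the known heights and compare the two views.

Run:
```python
from h import *
ct,cs=get_calibration("top"),get_calibration("scene")
F={"knob":((160,337),(554,50),.165),"hub":((103,132),(707,155),.124),"upper":((137,250),(620,128),.120),"lower":((82,256),(646,180),.064),"pin":((729,300),(189,326),.142),"jar":((683,302),None,.07)}
A={}
for k,(a,b,z) in F.items():
    t=ray(ct,280+a[0]/4,150+a[1]/4,z); A[k]=t
    s=ray(cs,120+b[0]/3.239,165+b[1]/3.239,z) if b else None
    print(k,t.round(4),None if s is None else s.round(4))
    if s is not None: A[k]=(t+s)/2
n=np.linalg.norm
for k in("knob","upper","lower"): v=(A[k]-A["hub"])[:2]; print(k,n(v),np.degrees(np.arctan2(-v[1],-v[0])))
s=state();print(s["contact_force"], get_calibration("wrist")["camera_from_world"].round(3))
```

```text
knob [0.4635 0.0309 0.165 ] [0.4687 0.0285 0.165 ]
hub [0.5651 0.0567 0.124 ] [0.5703 0.054  0.124 ]
upper [0.5062 0.0405 0.12  ] [0.511  0.0424 0.12  ]
lower [0.5051 0.0688 0.064 ] [0.5119 0.0683 0.064 ]
pin [ 0.4771 -0.2497  0.142 ] [ 0.4823 -0.2497  0.142 ]
jar [ 0.4763 -0.2489  0.07  ] None
knob 0.10476826100824219 14.195977480021762
upper 0.06065338009414558 13.26383586611717
lower 0.060620348509228705 -12.509228142289269
[ 0.48477612 -0.02194313 -0.10568521] [[ 0.271 -0.963 -0.002 -0.523]
 [ 0.922  0.26  -0.286  0.037]
 [ 0.276  0.076  0.958 -0.38 ]
 [ 0.     0.     0.     1.   ]]
```

arm_command(
  series=[
    [[-0.4, 3.9, -3.3, 0], [-0.4, 3.9, -3.3, 0], [-0.4, 3.9, -3.3, 0], [-0.4, 3.9, -3.3, 0], [-0.4, 3.9, -3.3, 0], [-0.4, 3.9, -3.3, 0], [-0.4, 3.9, -3.3, 0], [-0.4, 3.9, -3.3, 0], [-0.4, 3.9, -3.3, 0], [-0.4, 3.9, -3.3, 0], [-0.4, 3.9, -3.3, 0], [0, 0, 0, -10]],
  ],
  fingers=0,
)

```text
time: 1.6
ee_pos: [0.4583, -0.0368, 0.2749]
tool_rot: [0.868, 1.391, -0.867]
contact_force: [-0.0, -0.2, -0.8]
width: 0.003
```

arm_command(
  series=[
    [[0, 0, 0, -10.6], [0, 0, 0, -10.6], [0, 0, 0, -10.6], [0, 0, 0, -10.6], [0, 0, 0, -10.6], [0, 0, 0, -10.6], [0, 0, 0, -10.6], [0, 0, 0, -10.6], [0, 0, 0, -10.6], [0, 0, 0, -10.6], [0, 0, 0, -10.6], [0, 0, 0, -10.6]],
  ],
)

```text
time: 3.1
ee_pos: [0.4567, -0.0395, 0.275]
tool_rot: [-0.859, 1.395, 0.86]
contact_force: [-0.8, -0.6, 0.6]
width: -0.001
```

arm_command(
  series=[
    [[0, 0, 0, -10], [0, 0, 0, -5], [0, 0, 0, 0]],
  ],
)

```text
time: 3.48
ee_pos: [0.4567, -0.0395, 0.2751]
tool_rot: [-1.052, 1.302, 1.053]
contact_force: [0.3, 0.1, 0.7]
width: 0.001
```

```bash
cat >> h.py <<'E'
def st():
    s=state(); M=R.from_rotvec(s["tool_rot"]).as_matrix()
    print("t",round(s["time"],2),"p",s["ee_pos"].round(4) if hasattr(s["ee_pos"],"round") else s["ee_pos"],"q",np.round(s["joints"],2),"w",round(s["width"],3),"F",np.round(s["contact_force"],2)); print("ty",M[:,1].round(3),"tz",M[:,2].round(3),"tx",M[:,0].round(4))
    return s,M
def delta(target):
    s,M=st(); print("need cm",(M.T@(np.array(target)-s["ee_pos"])*100).round(2))
E
python3 - <<'E'
from h import *
st()
p,d,c=snap("wrist"); cv2.imwrite("pics/w1.png",p); np.savez("w1.npz",p=p,d=d,c=c["camera_from_world"],k=[c[x] for x in("fx","fy","cx","cy")])
E
```

```text
t 3.48 p [ 0.4567 -0.0395  0.2751] q [-0.09  0.11 -0.06  1.4   0.    0.12] w 0.001 F [0.25 0.14 0.74]
ty [-0.978  0.21   0.001] tz [0.21  0.978 0.   ] tx [-6.e-04  2.e-04 -1.e+00]
```

View pics/w1.png

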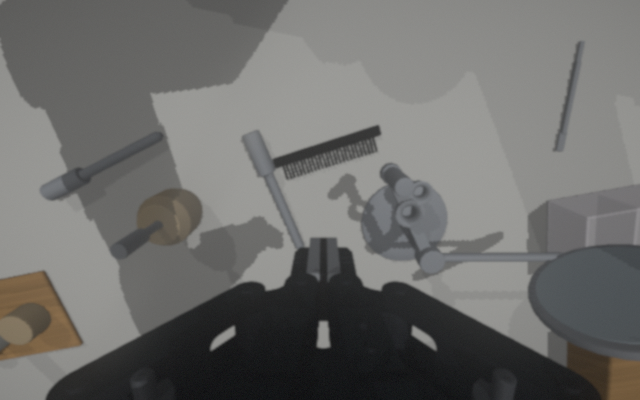

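Run:
```python
from h import *
c=get_calibration("wrist")
for k,p in {"pinA":(.5713,-.2228),"pinB":(.3733,-.2242),"jarpin":(.479,-.2497)}.items():
    print(k,[np.round(proj(c,(*p,z)),0) for z in (0,.14,.183)])
for k,p in {"knob":(.466,.03,.165),"hub":(.5677,.055,.124),"upper":(.5086,.0415,.12),"lower":(.5085,.0685,.064)}.items(): print(k,np.round(proj(c,p)))
w=np.load("w1.npz"); P=pts(w["d"],c)
for u,v in((258,150),(285,205),(298,240),(60,185),(120,160),(160,135),(125,248)): print(u,v,P[v,u].round(3))
T=np.linalg.inv(c["camera_from_world"]);print(T[:3,3])
p,d,c=snap("top"); cv2.imwrite("pics/top1.png",p)
s,d,c=snap("scene"); cv2.imwrite("pics/both1.png",cv2.resize(np.hstack([p[100:330,200:520],s[130:360,100:420]]),(800,288)))
```

```text
pinA [array([220., 260.]), array([178., 322.]), array([158., 353.])]
pinB [array([174., 130.]), array([101., 142.]), array([ 62., 148.])]
jarpin [array([183., 207.]), array([121., 251.]), array([ 90., 274.])]
knob [403. 189.]
hub [430. 263.]
upper [409. 214.]
lower [419. 194.]
258 150 [ 0.385 -0.023  0.418]
285 205 [ 0.502 -0.102  0.016]
298 240 [ 0.558 -0.097  0.015]
60 185 [ 0.41  -0.384  0.025]
120 160 [ 0.396 -0.3    0.015]
160 135 [ 0.376 -0.239  0.011]
125 248 [ 0.475 -0.242  0.143]
[ 0.3852151  -0.02280909  0.41839525]
```

View pics/both1.png

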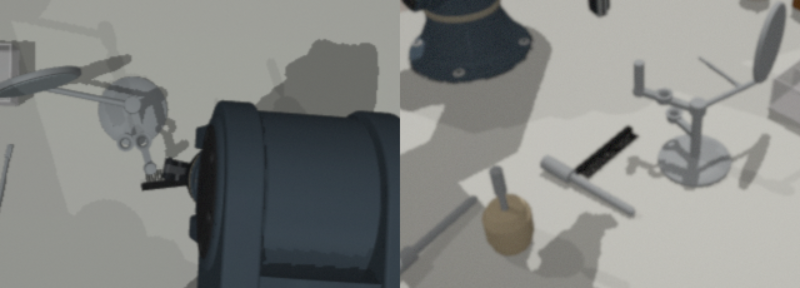

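Both free-standing look-alikes have toppled. They lay well off my path and no contact was measured, so they fell by themselves. One lies between the comb and the stand, the other beyond the jar. The jar pin still stands at the predicted place, and in the wrist view the hub (432,260), knob top (404,189) and eyes (408,211)/(420,190) match the estimates. Next: go down beside the knob and push.

arm_command(
  series=[
    [[0, -0.4, 0.1, 0], [4.7, 0, 0, 0], [4.7, 0, 0, 0], [4.6, 0, 0, 0], [0, 0.4, 2.0, 0], [0, 0.4, 2.0, 0], [0, 0, 0, 0], [0, 0, 0, 0]],
  ],
)

```text
time: 4.62
ee_pos: [0.4617, 0.0012, 0.1353]
tool_rot: [-1.053, 1.301, 1.053]
contact_force: [-0.3, -0.3, -0.0]
width: -0.003
```

arm_command(
  series=[
    [[0, 0.1, 0.5, 0], [0, 0.1, 0.5, 0], [0, 0.1, 0.5, 0], [0, 0.1, 0.5, 0], [0, 0, 0, 0]],
  ],
)

```text
time: 5.25
ee_pos: [0.4621, 0.0224, 0.1354]
tool_rot: [-1.053, 1.3, 1.053]
contact_force: [-0.0, -0.2, -0.4]
width: 0.001
```

Run:
```python
from h import *
st()
p,d,c=snap("wrist"); cv2.imwrite("pics/w2.png",p)
```

```text
t 5.25 p [0.4621 0.0224 0.1354] q [ 0.05  0.19 -0.34  1.05  0.    0.26] w 0.001 F [-0.04 -0.21 -0.43]
ty [-0.978  0.208 -0.   ] tz [0.208 0.978 0.001] tx [ 6.e-04  5.e-04 -1.e+00]
```

View pics/w2.png

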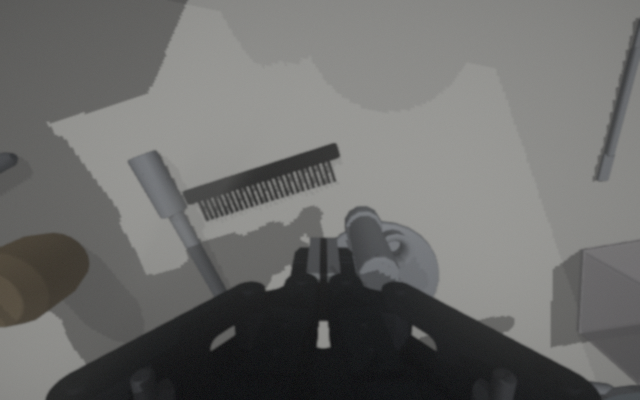

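The view shows the knob (base 360,215, top 378,275) right beside the finger. I'll keep pushing.

arm_command(
  series=[
    [[0, 0.1, 0.5, 0], [0, 0.1, 0.5, 0], [0, 0.1, 0.5, 0], [0, 0.1, 0.5, 0]],
  ],
)

```text
time: 5.8
ee_pos: [0.462, 0.0427, 0.1353]
tool_rot: [-1.053, 1.301, 1.053]
contact_force: [-1.7, -1.5, -0.8]
width: 0.0
```

arm_command(
  series=[
    [[0, 0.1, 0.4, 0], [0, 0.1, 0.4, 0], [0, 0, 0.2, 0]],
  ],
)

```text
time: 6.18
ee_pos: [0.4622, 0.0527, 0.1354]
tool_rot: [-1.053, 1.301, 1.053]
contact_force: [-1.2, -0.9, -0.2]
width: 0.004
```

arm_command(
  series=[
    [[0, 0, 0.2, 0], [0, 0, 0.2, 0]],
  ],
)

```text
time: 6.42
ee_pos: [0.4629, 0.0564, 0.1353]
tool_rot: [-1.053, 1.302, 1.053]
contact_force: [-2.2, -4.9, 1.1]
width: -0.002
```

arm_command(
  series=[
    [[0, 0, 0.1, 0], [0, 0, 0, 0]],
  ],
)

```text
time: 6.68
ee_pos: [0.4629, 0.0564, 0.1353]
tool_rot: [-1.054, 1.303, 1.052]
contact_force: [-2.4, -7.7, 1.6]
width: -0.001
```

arm_command(
  series=[
    [[0, 0, 0.1, 0], [0, 0, 0, 0]],
  ],
)

```text
time: 6.92
ee_pos: [0.4629, 0.0565, 0.1353]
tool_rot: [-1.054, 1.305, 1.05]
contact_force: [-2.2, -11.6, 2.7]
width: -0.0
```

The stop is reached: the force rises to 11.6 N with no further motion. I'll back off and look at the eyes.

arm_command(
  series=[
    [[0, 0, -0.5, 0], [0, 0, -3.0, 0], [-4.7, 0, -3.2, 0], [-4.7, 0, -3.2, 0], [0, 0, 0, 0], [0, 0, 0, 0]],
  ],
  fingers=5.5,
)

```text
time: 7.68
ee_pos: [0.4428, -0.0384, 0.229]
tool_rot: [-1.052, 1.301, 1.052]
contact_force: [0.3, -0.1, -0.3]
width: 0.645
```

Run:
```python
from h import *
st()
p,d,c=snap("wrist"); np.savez("w3.npz",p=p,d=d,c=c["camera_from_world"])
for k,q in {"knob":(.465,.078,.165),"hub":(.5677,.055,.124),"upper":(.5085,.0685,.12),"lower":(.5085,.0685,.064),"jar":(.479,-.2497,.07),"pin":(.479,-.2497,.142)}.items(): print(k,np.round(proj(c,q)))
cv2.imwrite("pics/w3.png",cv2.resize(p[100:310,300:580],(800,600),interpolation=2)); cv2.imwrite("pics/w3f.png",p)
t,d,c=snap("top"); cv2.imwrite("pics/top3.png",t)
s,d,c=snap("scene"); cv2.imwrite("pics/scene3.png",s); np.savez("ts3.npz",t=t,s=s)
a=cv2.resize(p[100:310,300:580],(400,300),interpolation=2);b=cv2.resize(s[150:270,260:420],(400,300),interpolation=2)
e=cv2.resize(t[150:270,240:400],(400,300),interpolation=2)
cv2.imwrite("pics/m3.png",np.vstack([np.hstack([a,b]),np.hstack([e,cv2.resize(p,(400,300))])]))
```

```text
t 7.67 p [ 0.4428 -0.0384  0.229 ] q [-0.09  0.1  -0.19  1.28  0.    0.12] w 0.645 F [ 0.28 -0.06 -0.32]
ty [-0.978  0.209 -0.   ] tz [0.209 0.978 0.001] tx [ 3.e-04  5.e-04 -1.e+00]
knob [487. 209.]
hub [446. 301.]
upper [453. 240.]
lower [432. 218.]
jar [139. 253.]
pin [ 91. 291.]
```

View pics/m3.png

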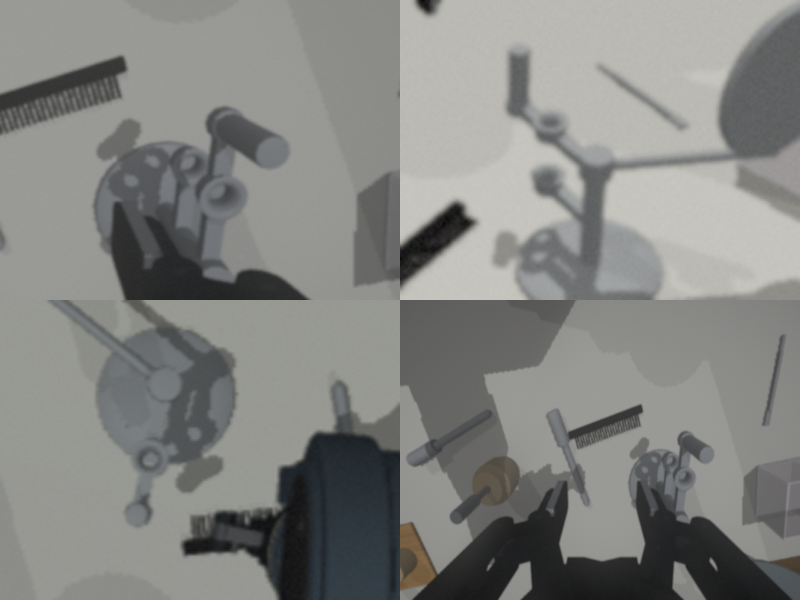

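The eyes are in line: the top view shows a single eye at (300,213), and the wrist view has upper (456,237) and lower (432,214) as predicted, within 4 px. The comb and pusher are unmoved. Next I move over the jar pin.

arm_command(
  series=[
    [[0, -1.95, -5.0, 0], [0, -1.95, -5.0, 0], [0, -1.95, -5.0, 0], [0, -1.95, -5.0, 0], [2.9, 0, 0, 0], [2.9, 0, 0, 0], [0, 0, 0, 0], [0, 0, 0, 0]],
  ],
)

```text
time: 8.82
ee_pos: [0.4777, -0.25, 0.1718]
tool_rot: [-1.053, 1.301, 1.054]
contact_force: [0.5, -0.2, -0.8]
width: 0.647
```

Run:
```python
from h import *
delta((.479,-.2497,.106))
p,d,c=snap("wrist"); np.savez("w4.npz",p=p,d=d,c=c["camera_from_world"])
print("pin",proj(c,(.479,-.2497,.142)),proj(c,(.4775,-.2497,.142)))
P=pts(d,c); m=(abs(P[...,2]-.143)<.004)&(abs(P[...,0]-.478)<.03)&(abs(P[...,1]+.25)<.03)
v,u=np.where(m); print(m.sum(),u.min(),u.max(),v.min(),v.max(),P[m].mean(0).round(4))
k=cv2.convexHull(np.c_[u,v].astype(np.float32)); (cx,cy),r=cv2.minEnclosingCircle(k); print(cx,cy,r,ray(c,cx,cy,.142).round(4))
W=np.load("w3.npz"); c3=dict(c); c3["camera_from_world"]=W["c"]
print("upper",ray(c3,456,237,.12),"lower",ray(c3,431.6,214,.064),"knob",ray(c3,489.7,205,.165))
ct,cs=get_calibration("top"),get_calibration("scene"); print(ray(ct,300,212.8,.12),ray(cs,320.4,199.2,.12))
cv2.imwrite("pics/w4.png",cv2.resize(p[150:400,170:490],(640,500),interpolation=2))
```

```text
t 8.82 p [ 0.4777 -0.25    0.1718] q [-0.48  0.29 -0.1   1.18  0.   -0.27] w 0.647 F [ 0.46 -0.16 -0.77]
ty [-0.978  0.208  0.   ] tz [0.208 0.978 0.   ] tx [-0.e+00  1.e-04 -1.e+00]
need cm [ 6.58 -0.13  0.06]
pin (np.float64(321.8260416175596), np.float64(233.3182766085355)) (np.float64(321.3104740973669), np.float64(231.0958144889208))
637 306 334 217 245 [ 0.4772 -0.2507  0.1423]
319.6111145019531 231.0 14.423699378967285 [ 0.4772 -0.2507  0.142 ]
upper [0.5063314  0.07117343 0.12      ] lower [0.50404284 0.06868049 0.064     ] knob [0.46241484 0.08023966 0.165     ]
[0.50599362 0.06894128 0.12      ] [0.51241612 0.06813022 0.12      ]
```

View pics/w4.png

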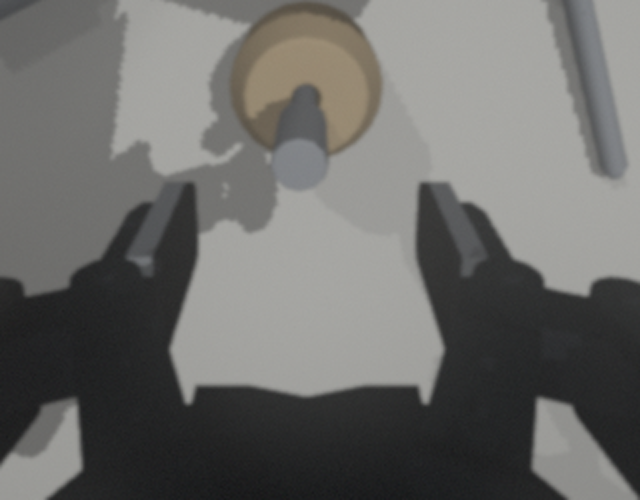

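The pin top at (470–490 full frame; fit 319.6,231 → 0.4772,-0.2507,0.142) is centred between the fingers to within 1 mm. I'll descend and grip.

arm_command(
  series=[
    [[3.2, 0, -0.03, 0], [3.2, 0.03, -0.03, 0], [0, 0, 0, 0], [0, 0, 0, 0]],
  ],
)

```text
time: 9.38
ee_pos: [0.4777, -0.2512, 0.1089]
tool_rot: [-1.054, 1.3, 1.051]
contact_force: [0.4, 0.6, 0.7]
width: 0.645
```

arm_command(
  series=[
    [[0, 0, 0, 0], [0, 0, 0, 0], [0, 0, 0, 0], [0, 0, 0, 0], [0, 0, 0, 0], [0, 0, 0, 0]],
  ],
  fingers=0,
)

```text
time: 10.12
ee_pos: [0.4775, -0.2511, 0.1083]
tool_rot: [-1.054, 1.3, 1.052]
contact_force: [-0.2, 1.4, 6.2]
width: 0.191
```

arm_command(
  series=[
    [[-0.5, 0, 0, 0], [-1.5, 0, 0, 0], [-3, 0, 0, 0], [-4, 0, 0, 0], [-4.5, 0, 0, 0], [0, 0, 0, 0], [0, 0, 0, 0]],
  ],
)

```text
time: 11.0
ee_pos: [0.4766, -0.2508, 0.2423]
tool_rot: [-1.053, 1.302, 1.053]
contact_force: [0.1, 1.0, -1.3]
width: 0.195
```

Run:
```python
from h import *
delta((.5075,.069,.243))
p,d,c=snap("wrist")
s,ds,cs=snap("scene"); t,_,_=snap("top")
np.savez("g5.npz",s=s,ds=ds)
a=cv2.resize(p[120:400,170:490],(400,350),interpolation=2); b=cv2.resize(s[120:330,90:330],(400,350),interpolation=2)
cv2.imwrite("pics/g5.png",np.hstack([a,b]))
print("expected tip px scene",proj(cs,(.4772,-.2507,.145)),"handle top",proj(cs,(.4772,-.2507,.277)))
```

```text
t 11.0 p [ 0.4766 -0.2508  0.2423] q [-0.48  0.26  0.04  1.35 -0.   -0.27] w 0.195 F [ 0.08  1.01 -1.27]
ty [-0.978  0.209  0.   ] tz [ 0.209  0.978 -0.   ] tx [-1.e-04  0.e+00 -1.e+00]
need cm [-0.07  3.66 31.92]
expected tip px scene (np.float64(175.66345533391376), np.float64(263.14994218056694)) handle top (np.float64(161.55172073678804), np.float64(197.40615789008697))
```

View pics/g5.png

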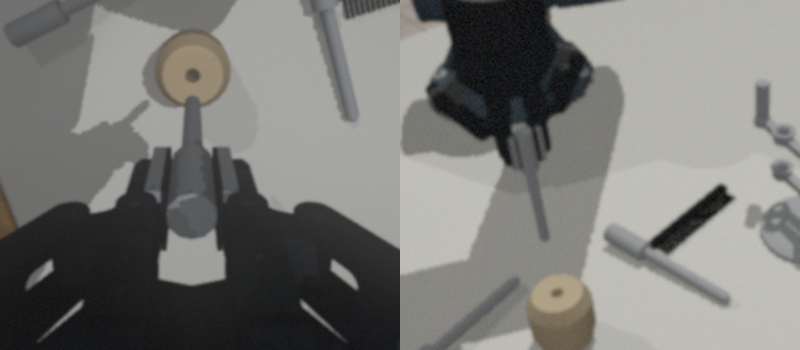

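The pin is in the grip and upright. Its tip appears at scene (177,264), against (175.7,263) expected, and the jar is empty. I'll move it over the eyes.

arm_command(
  series=[
    [[0, 0.25, 2.0, 0], [0, 0.5, 4.0, 0], [0, 0.5, 4.0, 0], [0, 0.5, 4.0, 0], [0, 0.5, 4.0, 0], [0, 0.5, 4.0, 0], [0, 0.5, 4.0, 0], [0, 0.5, 4.0, 0], [0, 0.35, 1.5, 0], [0, 0.2, 0.4, 0], [0, 0, 0, 0], [0, 0, 0, 0]],
  ],
)

```text
time: 12.65
ee_pos: [0.5013, 0.0691, 0.2424]
tool_rot: [-1.052, 1.302, 1.052]
contact_force: [-0.2, -0.4, -1.3]
width: 0.194
```

Run:
```python
from h import *
delta((.506,.0695,.243))
p,d,c=snap("wrist"); s,ds,cs=snap("scene")
np.savez("g6.npz",s=s,p=p,d=d)
a=cv2.resize(p[80:280,220:420],(400,400),interpolation=2); b=cv2.resize(s[130:260,260:390],(400,400),interpolation=2)
cv2.imwrite("pics/g6.png",np.hstack([a,b]))
for n,cc,f in(("w",c,lambda q:((q[0]-220)*2,(q[1]-80)*2)),("s",cs,lambda q:(400+(q[0]-260)*400/130,(q[1]-130)*400/130))):
    for k,q in {"tip":(.506,.0695,.145),"up":(.506,.0695,.12),"low":(.506,.0695,.064)}.items(): print(n,k,np.round(f(proj(cc,q))))
```

```text
t 12.65 p [0.5013 0.0691 0.2424] q [ 0.14  0.2  -0.03  1.34 -0.    0.35] w 0.194 F [-0.15 -0.37 -1.25]
ty [-0.978  0.21   0.   ] tz [ 0.21   0.978 -0.   ] tx [-0.e+00 -1.e-04 -1.e+00]
need cm [-0.06 -0.45  0.13]
w tip [206. 249.]
w up [206. 231.]
w low [206. 202.]
s tip [581. 177.]
s up [580. 208.]
s low [578. 274.]
```

View pics/g6.png

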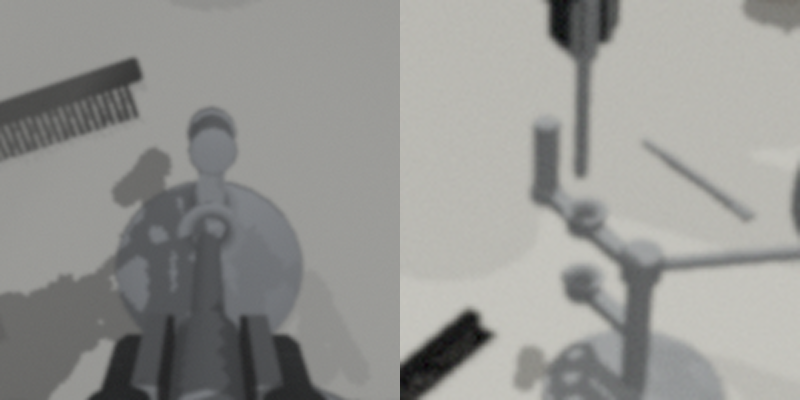

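Pin tip at wrist tile (213,230) and scene tile (580,176). The eye rim centre is at about (209,226) and (587,211), so the pin stands a few mm short in x. I'll measure the pin relative to the rim from depth in each camera, where calibration error cancels.

```bash
cat > rel.py <<'E'
from h import *
from scipy.optimize import least_squares
def rel(n,zt,rim=.120):
    # zt: tip height
    c=get_calibration(n); P=[]
    for _ in range(3):
        p,d,_c=snap(n); P.append(pts(d,c)[d>0])
    P=np.concatenate(P); e=np.array([.507,.0695])
    r=np.hypot(*(P[:,:2]-e).T)
    q=P[(r<.024)&(abs(P[:,2]-rim)<.0025)]
    f=lambda v: np.clip(np.abs(np.hypot(*(q[:,:2]-v).T)-.013)-.003,0,None)
    E=least_squares(f,e,loss="soft_l1",f_scale=.001).x
    out=[]
    for lo,hi in ((zt+.006,zt+.02),(zt+.02,zt+.04),(zt+.04,zt+.06)):
        s=P[(r<.022)&(P[:,2]>lo)&(P[:,2]<hi)]
        if len(s)<20: out.append(None); continue
        T=np.linalg.inv(c["camera_from_world"]); g=s[:,:2].mean(0)+.004*(lambda w:w/np.linalg.norm(w))((s[:,:2].mean(0)-T[:2,3]))
        S=least_squares(lambda v:np.hypot(*(s[:,:2]-v).T)-.005,g,loss="soft_l1",f_scale=.001).x
        out.append((S.round(4),len(s)))
    print(n,"eye",E.round(4),len(q),q[:,2].mean().round(4),"pin",out)
E
python3 - <<'E'
from rel import *
s,M=st(); zt=s["ee_pos"][2]-.098
for n in("scene","wrist","top"): rel(n,zt)
E
```

```text
t 12.75 p [0.5014 0.0692 0.2424] q [ 0.14  0.2  -0.03  1.34 -0.    0.35] w 0.191 F [-0.3   0.41 -1.91]
ty [-0.978  0.21  -0.   ] tz [0.21  0.978 0.   ] tx [ 1.e-04  0.e+00 -1.e+00]
scene eye [0.5107 0.0693] 254 0.1204 pin [(array([0.5044, 0.0708]), 81), (array([0.5038, 0.0705]), 133), (array([0.5039, 0.0703]), 128)]
wrist eye [0.5085 0.071 ] 1421 0.1202 pin [(array([0.5032, 0.0713]), 195), (array([0.5031, 0.0712]), 326), (array([0.503 , 0.0711]), 442)]
top eye [0.507  0.0695] 0 nan pin [None, None, None]rel.py:20: RuntimeWarning: Mean of empty slice.
  print(n,"eye",E.round(4),len(q),q[:,2].mean().round(4),"pin",out)
  ret = ret.dtype.type(ret / rcount)
```

arm_command(
  series=[
    [[0, -0.6, 0.07, 0], [1.5, 0, 0, 0], [0, 0, 0, 0], [0, 0, 0, 0]],
  ],
)

```text
time: 13.7
ee_pos: [0.5072, 0.0695, 0.227]
tool_rot: [-1.052, 1.302, 1.053]
contact_force: [0.0, -0.7, -0.9]
width: 0.191
```

Run:
```python
from rel import *
s,M=st(); zt=s["ee_pos"][2]-.098
for n in("scene","wrist"): rel(n,zt)
p,d,c=snap("wrist");print(c["fx"])
# top rim in wrist: print depth z map slice around eye
P=pts(d,c)
m=(np.hypot(P[...,0]-.5085,P[...,1]-.071)<.022)&(abs(P[...,2]-.12)<.003)
v,u=np.where(m);print("rim px",u.min(),u.max(),v.min(),v.max(),"x",P[m][:,0].min(),P[m][:,0].max(),"y",P[m][:,1].min(),P[m][:,1].max())
```

```text
t 13.7 p [0.5072 0.0695 0.227 ] q [ 0.14  0.22 -0.05  1.3   0.    0.35] w 0.191 F [ 0.04 -0.68 -0.86]
ty [-0.978  0.209  0.001] tz [ 0.209  0.978 -0.   ] tx [-8.e-04  0.e+00 -1.e+00]
scene eye [0.5109 0.069 ] 245 0.1205 pin [(array([0.5101, 0.0711]), 84), (array([0.5097, 0.0706]), 126), (array([0.5097, 0.0711]), 126)]
wrist eye [0.5084 0.0712] 1621 0.1202 pin [(array([0.5093, 0.0713]), 191), (array([0.5092, 0.0712]), 330), (array([0.5091, 0.0711]), 434)]
306.1100563383655
rim px 307 341 179 211 x 0.49292694373371554 0.5225667995964207 y 0.05636801372665323 0.08646793020918102
```

arm_command(
  series=[
    [[0.5, 0, -0.07, 0], [0.5, 0, 0, 0], [0.5, 0, 0, 0], [0.5, 0, 0, 0], [0, 0, 0, 0]],
  ],
)

```text
time: 14.68
ee_pos: [0.507, 0.0688, 0.2068]
tool_rot: [-1.052, 1.302, 1.053]
contact_force: [-0.5, -0.1, -2.4]
width: 0.192
```

arm_command(
  series=[
    [[0.5, 0, 0, 0], [0.5, 0, 0, 0], [0, 0, 0, 0]],
  ],
)

```text
time: 15.05
ee_pos: [0.507, 0.0688, 0.1968]
tool_rot: [-1.052, 1.302, 1.053]
contact_force: [0.0, 0.9, -1.0]
width: 0.194
```

The tip is through the upper eye with no side force. I'll check centring from near before the lower eye.

arm_command(
  series=[
    [[0.9, 0, 0, 0], [0.9, 0, 0, 0], [0.8, 0, 0, 0], [0, 0, 0, 0]],
  ],
)

```text
time: 15.55
ee_pos: [0.5068, 0.0687, 0.1705]
tool_rot: [-1.052, 1.303, 1.054]
contact_force: [-0.1, 0.2, -1.0]
width: 0.195
```

Run:
```python
from rel import *
s,M=st()
for n in("scene","wrist"): rel(n,.118)
```

```text
t 15.55 p [0.5068 0.0687 0.1705] q [ 0.13  0.24 -0.16  1.16  0.    0.35] w 0.195 F [-0.09  0.17 -1.05]
ty [-0.978  0.209  0.001] tz [ 0.209  0.978 -0.   ] tx [-1.5e-03 -1.0e-04 -1.0e+00]
scene eye [0.5079 0.0724] 234 0.1205 pin [(array([0.5093, 0.07  ]), 88), (array([0.5094, 0.0703]), 121), (array([0.513 , 0.0672]), 173)]
wrist eye [0.5093 0.0708] 2633 0.1201 pin [(array([0.5089, 0.0704]), 344), (array([0.5088, 0.0703]), 503), (array([0.5041, 0.0711]), 1209)]
```

arm_command(
  series=[
    [[0.5, 0, 0, 0], [0.5, 0, 0, 0], [0.5, 0, 0, 0], [0.3, 0, 0, 0], [0, 0, 0, 0]],
  ],
)

```text
time: 16.48
ee_pos: [0.5071, 0.0688, 0.153]
tool_rot: [-1.053, 1.302, 1.053]
contact_force: [1.0, -0.3, -1.7]
width: 0.193
```

arm_command(
  series=[
    [[0.5, 0, 0, 0], [0.5, 0, 0, 0], [0.5, 0, 0, 0], [0, 0, 0, 0], [0, 0, 0, 0]],
  ],
)

```text
time: 17.1
ee_pos: [0.5073, 0.0688, 0.1384]
tool_rot: [-1.053, 1.301, 1.053]
contact_force: [0.4, 0.0, -1.5]
width: 0.189
```

Run:
```python
from rel import *
s,M=st()
cs=get_calibration("scene"); p,d,c=snap("scene"); w,dw,cw=snap("wrist"); t,_,_=snap("top")
a=cv2.resize(p[150:280,260:390],(400,400),interpolation=2); b=cv2.resize(w[80:280,220:420],(400,400),interpolation=2)
cv2.imwrite("pics/f.png",np.hstack([a,b]))
z=s["ee_pos"][2]
for k,q in {"eyeTop":.12,"shoulder?":z-.0083,"handleTop":z+.0337,"lowBottom":.048,"tip?":z-.0983}.items():
    u=proj(cs,(.5095,.0695,q)); print(k,round(q,4),np.round(((u[0]-260)*400/130,(u[1]-150)*400/130)))
```

```text
t 17.1 p [0.5073 0.0688 0.1384] q [ 0.13  0.27 -0.22  1.08  0.    0.35] w 0.189 F [ 0.45  0.01 -1.53]
ty [-0.978  0.209  0.   ] tz [0.209 0.978 0.   ] tx [-0.e+00  1.e-04 -1.e+00]
eyeTop 0.12 [184. 149.]
shoulder? 0.1301 [184. 136.]
handleTop 0.1721 [186.  83.]
lowBottom 0.048 [181. 233.]
tip? 0.0401 [180. 242.]
```

View pics/f.png

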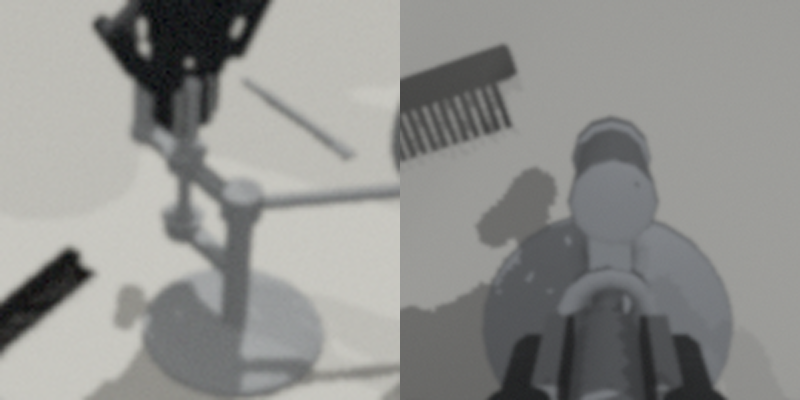

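The pin passes through both eyes, with the shaft visible between them at (185,185). I'll lower the last 2 mm and measure the shoulder height numerically.

arm_command(
  series=[
    [[0.2, 0, 0, 0], [0, 0, 0, 0], [0, 0, 0, 0], [0, 0, 0, 0]],
  ],
)

```text
time: 17.75
ee_pos: [0.5073, 0.0688, 0.1364]
tool_rot: [-1.053, 1.301, 1.053]
contact_force: [-0.1, 0.3, -1.7]
width: 0.19
```

Run:
```python
from rel import *
st()
for n in("wrist","scene"):
    p,d,c=snap(n); P=pts(d,c); A=np.array([.5090,.0703]) if n=="wrist" else np.array([.5095,.0703])
    T=np.linalg.inv(c["camera_from_world"]); w=A-T[:2,3]; w/=np.linalg.norm(w)
    rel_=P[...,:2]-A; t=rel_@np.array([-w[1],w[0]]); r=-(rel_@w)   # toward camera
    for z in np.arange(.121,.150,.0015):
        m=(abs(P[...,2]-z)<.00075)&(abs(t)<.003)&(abs(r)<.02); 
        if m.sum(): print(n,round(z,4),m.sum(),"toward-cam mm",np.round(np.median(r[m])*1e3,1))
    for z in (.036,.038,.040,.042,.044,.046):
        m=(abs(P[...,2]-z)<.001)&(abs(t)<.006)&(abs(r)<.012); print(n,"below",z,m.sum(),np.round(np.median(r[m])*1e3,1) if m.any() else "")
```

```text
t 17.75 p [0.5073 0.0688 0.1364] q [ 0.13  0.27 -0.23  1.08  0.    0.35] w 0.19 F [-0.08  0.33 -1.69]
ty [-0.978  0.209 -0.   ] tz [0.209 0.978 0.   ] tx [ 0.e+00  1.e-04 -1.e+00]
wrist 0.121 55 toward-cam mm 14.2
wrist 0.1225 3 toward-cam mm 14.0
wrist 0.1285 2 toward-cam mm 8.8
wrist 0.13 5 toward-cam mm 9.1
wrist 0.1315 14 toward-cam mm 9.2
wrist 0.133 16 toward-cam mm 9.0
wrist 0.1345 16 toward-cam mm 9.1
wrist 0.136 9 toward-cam mm 9.1
wrist 0.1375 12 toward-cam mm 9.2
wrist 0.139 18 toward-cam mm 9.1
wrist 0.1405 15 toward-cam mm 9.1
wrist 0.142 12 toward-cam mm 9.2
wrist 0.1435 20 toward-cam mm 9.3
wrist 0.145 19 toward-cam mm 9.2
wrist 0.1465 19 toward-cam mm 9.0
wrist 0.148 16 toward-cam mm 9.2
wrist 0.1495 19 toward-cam mm 9.3
wrist below 0.036 0 
wrist below 0.038 0 
wrist below 0.04 0 
wrist below 0.042 0 
wrist below 0.044 0 
wrist below 0.046 0 
scene 0.121 7 toward-cam mm 11.1
scene 0.124 3 toward-cam mm 5.0
scene 0.1255 1 toward-cam mm 4.6
scene 0.127 1 toward-cam mm 5.0
scene 0.1285 1 toward-cam mm 6.9
scene 0.1315 1 toward-cam mm 8.2
scene 0.133 3 toward-cam mm 10.6
scene 0.1345 2 toward-cam mm 9.1
scene 0.136 1 toward-cam mm 7.8
scene 0.1375 2 toward-cam mm 8.6
scene 0.1405 2 toward-cam mm 11.7
scene 0.142 4 toward-cam mm 9.1
scene 0.1435 2 toward-cam mm 9.7
scene 0.148 2 toward-cam mm 11.1
scene 0.1495 4 toward-cam mm 10.6
scene below 0.036 0 
scene below 0.038 0 
scene below 0.04 1 2.6
scene below 0.042 2 4.6
scene below 0.044 0 
scene below 0.046 0
```

Both cameras put the shoulder at about 0.128 m, which is 8 mm over the rim at 0.120. Scene depth shows shaft below the lower eye at z≈0.040–0.042. The residual force is small, so I'm handing in.

```bash
python3 -c "
from plant import *
print(job_done()); s=state(); print(s['time'],s['ee_pos'],s['contact_force'],s['width'])"
```

```text
the job is handed in; nothing more can be done
None
the job is handed in; nothing more can be done
```

The job is handed in at about 18 s: the mirror arm is at its stop and the chrome pin is threaded through both eyes. I still hold the pin upright, with its handle about 8 mm clear of the arm.

**What I did:**
- I pushed the knob with closed fingers until the force rose to 11.6 N with no further motion.
- I took the 18 mm-handled pin out of the beige jar and threaded it through both eyes.

**Last checks:**
- **Gap:** depth in the wrist view put the underside of the handle at about 0.128 m, over the arm's eye rim at 0.120 m. The sparser scene readings agreed.
- **Tip:** the robot pose puts it at about 0.038 m, 10 mm below the stand's eye. The scene camera gave only three depth points there, at 0.040–0.042 m, so this check is weaker.
- **Hold:** the pin was vertical within measurement, wrist force was under 2 N, and the grip was unchanged.
- **Bystanders:** the comb and the pusher looked unmoved in later views. I did not measure either one, or the organiser, again.

**What disagreed or went wrong:**
- The cameras differed by 2–6 mm in x, so I centred the pin relative to the eye within single views.
- Both free-standing look-alike pins fell over during the first move. I measured no contact and neither was on my path, so I think they toppled on their own. One landed right beside the comb.

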